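Load the rotary table and index it to the next notch

TASK

Gently set the small amber bottle upright in the blue cup of the round rotary table while the table is still locked. Then pull the black spring ring up, swing the table counter-clockwise (seen from above) away from its notch, let the ring go and turn on until its pin drops fully home in the next notch, which is hidden under the table and must be felt for: do not force the pin sideways. Leave the table locked there with the bottle in its cup and everything else undisturbed.

Things in the scene. Friction and masses are not known exactly. Their poses are not given: they have to be found in the camera images.
- bottle_centre (a point): centre (half-way up) of the small amber glass bottle with black cap, 32 mm in diameter, 67 mm tall, about 0.06 kg, standing loose on the worktop; its z axis points up. The bigger amber bottle near it is not wanted. A tall computer tower stands left of and behind the bottles (its near corner about x 0.52, y 0.42): approach them from the robot side.
- big_bottle_centre (a point): centre (half-way up) of the larger amber bottle with black cap, 42 mm in diameter, 84 mm tall, loose, a bystander to be left alone. The two bottles may stand in either order.
- nest: round blue cup fixed on the rotary table 65 mm from its axis, opposite the ring; 37 mm inside diameter, wall 4 mm thick, rim 11 mm above the table's top face. Its origin is the centre of its underside, on the table's top face. Takes at most 30 N.
- nest_floor (a point): centre of the cup's inner floor, 3 mm above the table's top face; the bottle's underside rests here, so its centre is 33.5 mm above it.
- pivot (a point): point on the vertical axis of the rotary table at the height of the table's top face (44 mm above the worktop). The table is an steel-grey disc 220 mm in diameter on a dark round base 232 mm in diameter that is fixed to the worktop.
- ring_grip (a point): centre of the gripping height of the black spring ring (upright round knob with a red band, 24 mm in diameter, 28 mm tall, 14 mm of it above this point and 14 mm below), 85 mm from the table's axis. With the pin home this point is 34 mm above the table's top face, and the ring's lower end 20 mm above it; below it stands only a brass sleeve 17 mm in diameter (25 mm at its foot). The ring rises with the pin and travels with the table; it does not turn on its stem.
- index_pin: steel index pin under the ring, 8 mm in diameter with a round tip, moving with the ring. It is bent by more than 25 N in all from what it bears on: turning while it sits in a notch needs a careful stop by force. The notches have 1.5 mm of play on either side of it.
- pin_lift (a joint): height of the ring and pin over its home position, m: 0 = fully home in a notch, 0.0075 = tip riding on the track between the notches, 0.0145 = upper stop. A spring pulls it home with 5.5 N at 0, 7.4 N on the track and 9 N at the upper stop.
- table (a joint): angle of the rotary table, rad, growing counter-clockwise seen from above; 0 = locked in the first notch. The next notch lies somewhere from 0.62 to 1.08 (different every time, its place is not measured); end stops at -0.25 and 1.25. The table stays where it is left: turning takes about 1.5 N at the ring with the pin clear, 4 to 7 N with the tip riding on the track, and a sharp rise tells that the pin has dropped into the notch and bears on its side.
There are look-alikes about, which are no part of the job. What is shaped like the part that bears bottle_centre but green or purple is not meant.

How it is judged:
On the way, in this order (a step that is already met when the one before it is completed fails the run):
1. the small bottle stands in the cup, let go, the table still locked in its first notch (horizontal distance between bottle_centre and nest_floor below 0.006 m and z of bottle_centre in the frame of nest_floor below 0.0365 m and angle between bottle_centre's own z axis and vertical below 0.12 rad and contact force between the fingers and anything else below 0.3 N and value of joint pin_lift below 0.0015 m and value of joint table below 0.05 rad), for 0.2 s.
2. the ring is pulled up until the pin is clear of the first notch (value of joint pin_lift above 0.0085 m), for 0.1 s.
At the end, for the whole second after the job is handed in: the pin is home (within 1.5 mm) in the next notch (table angle between 0.55 and 1.15 rad), the table at rest, and the small bottle stands upright (within 0.12 rad) on the floor of the blue cup, within 6 mm of its centre (value of joint pin_lift below 0.0015 m and value of joint table between 0.55 and 1.15 rad and velocity of joint table between -0.05 and 0.05 rad/s and horizontal distance between bottle_centre and nest_floor below 0.006 m and z of bottle_centre in the frame of nest_floor below 0.0365 m and angle between bottle_centre's own z axis and vertical below 0.12 rad); the robot touches nothing.
It fails at once if the index pin is loaded with more than 25 N (contact force between index_pin and anything else above 25 N).
It fails at once if the cup is struck or pressed with more than 30 N (contact force between nest and anything else above 30 N).
It fails at once if the small bottle is tipped (angle between bottle_centre's own z axis and vertical above 0.5 rad).
It fails at once if the larger bottle is pushed away (distance of big_bottle_centre from where it was at the start of the episode above 0.02 m).
It also fails if it takes over 64 s, if anything falls off the work surface, if the arm or the gripper's body presses on something with over 40 N, if the wrist force passes 120 N, or if a joint passes its speed limit or range.

ROBOT

A 6-joint arm with a two-finger parallel gripper is mounted at the origin on a cart in front of the work surface, level with it; the furniture and walls round the work are solid. World frame = base frame: x ahead of the robot, y to its left, z up, the work surface at z = 0. Lengths are in m, angles in rad, forces in N, time in s.
With the tool pointing down it reaches from about 0.375 to 0.975 m from the base axis. Payload 3.8 kg.
Tool frame: the origin (TCP) lies between the finger pads; the fingertips stand 11 mm ahead of it and the grasp point (between the pads) lies 8 mm behind it; z points along the fingers, y is the direction in which the jaws open and shut (so a half turn about z gives the same grasp; the last joint's range is limited). The gripper opens to 88 mm and grips with 3 to 60 N. Pads are 18 mm wide; open, the fingers measure 123 mm over their backs; the gripper's body (75 mm by 187 mm) begins 45 mm behind the grasp point.
Start: joints at [-1.36, 0.264, 1.604, -0, 1.274, -0.037], TCP at [0.166, -0.654, 0.25] pointing down, gripper open.
Joint ranges: [-2.63, 2.63], [-0.94, 2.18], [0.31, 2.57], [-1.31, 4.45], [0, 2.66], [-2.55, 2.55]. Speed limits (rad/s): [2.57, 2.57, 3.14, 3.14, 3.14, 3.14].

INTERFACE

Orientations are given as a unit quaternion [w, x, y, z].
In Python, from bench import sense, grab_frame, hand_in, outline_of, landmark_of gives the robot as it stands. The module is installed in compiled form; this text tells all that it offers.
- The arm moves only by the tool drive_tool, never from a script. Its argument "moves" is a list that holds one entry, the list of rows, each a list of 7 numbers: the opening, from 0 (shut) to 1 (fully open), then the shift along the tool's x, y, z in m, then the turn, a rotation vector about the tool's x, y, z in degrees. In form: [[[grip, tx, ty, tz, wx, wy, wz], ...]]. A call has 1 to 5 rows; each row is the pose to reach, as a shift and turn from the pose measured when the call began, along the tool's axes at that moment; what a row does not reach only later rows make up. A row lasts 1/8 s, in which the tool goes at most 62.5 mm and 10.7 degrees, less where a joint would pass 70% of its speed; a pose out of reach is approached as far as the arm can. A call with a gripper value outside its range is refused whole. The fingers move at their own pace and stop on an object; the grip force is fixed at half the most. Time passes only in rows, so rows that repeat a pose let the fingers close. It gives the time, the measured TCP pose, the force and the opening at its end, in the units of the state.
- sense(): the state, without advancing time (a new reading comes with each control period).
- grab_frame(name): name is "side" or "top" or "wrist"; returns a dict with "color" (384x512x3 uint8, blue, green, red), "fov_y" (degrees; the focal length in pixels is half the picture's height over the tangent of half this angle, whatever the lens; pixels are square), "cx", "cy" (the principal point, pixels), "rvec" (rotation vector, rad) and "tvec" (3), from world to camera coordinates, as OpenCV has them. Camera axes: x right, y down, z forward; pixel columns grow to the right and rows downward; lengths in m; the calibration is good to about 2 mm. A picture is of the moment at which its call begins. There is no depth.
- hand_in(): hands the job in, once; it reports no verdict.
Trained networks look in the newest picture that a camera, given by its name, has taken for a name from the list of things; names that differ only in an ending like _2 or _b are one class to them, and where a whole thing is asked for, a point or a joint stands for the part that bears it (a point fixed in the world has none). Each returns a list of dicts, best first, with "conf" (0 to 1); they miss things now and then, are a little off and sometimes report something else, mostly with a low value. They report only what shows in the picture. A call takes as long as a camera call. They do not tell look-alikes from the thing itself.
- outline_of(camera, label): "region" (384x512 bool, what is visible of it) and "extent" ([left, top, right, bottom] in pixels, round what is visible of it).
- landmark_of(camera, label): "centre" ([column, row] in pixels: a listed point, or the origin of a listed thing).
The state is a dict: "time_s": time; "q": joint angles; "joint_velocities": joint speeds; "effort": joint torques, N m; "tcp_pos": TCP position; "ee_rot": TCP orientation; "ft_force": force on the tool from outside, world axes, zero at the start; "wrist_torque": the same for the moment, N m; "grip_width": finger opening in m.
Only numpy, scipy, OpenCV 4.12 (cv2) and the standard library are available. Lean on these libraries where they do the work, as an engineer would, in place of code of your own. Each camera call takes 0.05 s, during which the arm holds its last target. There are 200 camera calls.

## Working session

There is one attempt and no reset: what is moved stays moved. The work goes in short steps, Python scripts to look and compute and a tool call to move; the robot and the scene stay as the last step left them, time stands still between calls to the robot, and variables do not carry over. Pictures are saved under pics/ and viewed, about 8 in all and at most 12, crops included, and the job is handed in when it is done.

Besides the shell and the picture viewer there is one more tool, called after "Emit:" in YAML: its name, and indented under it one key for each argument. drive_tool: Moves the arm, as the interface text tells. Its arguments: {"type":"object","properties":{"moves":{"type":"array"}},"required":["moves"]}

```bash
mkdir -p pics
cat > h.py <<'E'
import numpy as np, cv2
from bench import *
from scipy.spatial.transform import Rotation as R
def K(f):
    h=f["color"].shape[0]; fl=h/2/np.tan(np.radians(f["fov_y"])/2)
    return np.array([[fl,0,f["cx"]],[0,fl,f["cy"]],[0,0,1]])
def ray(f,p):
    Rm=cv2.Rodrigues(np.array(f["rvec"],float))[0]; t=np.array(f["tvec"],float)
    return -Rm.T@t, Rm.T@np.linalg.inv(K(f))@np.array([p[0],p[1],1.])
def at_z(f,p,z):
    o,d=ray(f,p); return o+d*(z-o[2])/d[2]
def tri(fs,ps):
    A=np.zeros((3,3));b=np.zeros(3)
    for f,p in zip(fs,ps):
        o,d=ray(f,p); d=d/np.linalg.norm(d); M=np.eye(3)-np.outer(d,d); A+=M;b+=M@o
    return np.linalg.solve(A,b)
def proj(f,X):
    return cv2.projectPoints(np.array([X],float),np.array(f["rvec"],float),np.array(f["tvec"],float),K(f),None)[0].ravel()
def totool(d,s=None):
    s=s or sense(); q=s["ee_rot"]; return R.from_quat(np.roll(q,-1)).inv().apply(d)
E
python3 - <<'E'
from h import *
s=sense(); print(s)
Z={"bottle_centre":.0335,"big_bottle_centre":.042,"nest_floor":.047,"pivot":.044,"ring_grip":.078}
ims=[]
for c in("side","top"):
    f=grab_frame(c); im=f["color"].copy()
    print(c,f["fov_y"],ray(f,(256,192))[0])
    for l,z in Z.items():
        for r in landmark_of(c,l)[:4]:
            print(c,l,round(r["conf"],2),np.round(r["centre"],1),np.round(at_z(f,r["centre"],z),4))
    ims.append(im)
cv2.imwrite("pics/a.png",cv2.resize(np.vstack(ims),None,fx=.78,fy=.78))
cv2.imwrite("pics/side.png",ims[0]);cv2.imwrite("pics/top.png",ims[1])
E
```

```text
{'time_s': 0.0, 'q': array([-1.35990343e+00,  2.64767429e-01,  1.60534472e+00, -9.84981221e-06,
        1.27371613e+00, -3.68706179e-02]), 'joint_velocities': array([-0.00036823,  0.00155621,  0.00104852, -0.00156729, -0.00119072,
       -0.00080192]), 'effort': array([-7.27165188e-04, -5.02115428e+01, -3.56872952e+01,  7.26027670e-02,
        2.94083124e-02, -1.84583682e-04]), 'tcp_pos': array([ 0.1654064 , -0.65371804,  0.24839418]), 'ee_rot': array([-1.11317234e-03,  9.92335665e-01,  1.23566498e-01, -1.01829009e-04]), 'ft_force': array([-0.64961974,  0.44720193,  0.05933597]), 'wrist_torque': array([-0.0006528 , -0.0635549 ,  0.05332862]), 'grip_width': 0.08787042581829207}
side 46.934997266661156 [0.10193928 0.70957252 0.57880641]
side bottle_centre 0.91 [216.  269.6] [0.5207 0.2872 0.0335]
side bottle_centre 0.63 [170.5 230.4] [0.6715 0.2513 0.0335]
side bottle_centre 0.62 [203.5 245.5] [0.5843 0.2495 0.0335]
side bottle_centre 0.59 [157.5 256.6] [0.6344 0.3216 0.0335]
side big_bottle_centre 0.84 [264.4 265. ] [0.4503 0.2364 0.042 ]
side pivot 0.66 [318.6 179.4] [ 0.512  -0.0677  0.044 ]
side ring_grip 0.43 [329.8 151.5] [ 0.5267 -0.1448  0.078 ]
top 57.56791616499569 [0.39424    0.0898203  0.91842026]
top bottle_centre 0.64 [205.1 151.6] [0.6723 0.254  0.0335]
top bottle_centre 0.53 [179.3 168.2] [0.6266 0.3201 0.0335]
top bottle_centre 0.48 [190.5 207.5] [0.5227 0.2855 0.0335]
top bottle_centre 0.44 [202.9 183.6] [0.5856 0.2562 0.0335]
top big_bottle_centre 0.67 [213.4 229.5] [0.4662 0.2233 0.042 ]
top nest_floor 0.84 [304.4 219.7] [ 0.492  -0.0042  0.047 ]
top pivot 0.62 [328.8 212.3] [ 0.5115 -0.0659  0.044 ]
top ring_grip 0.65 [364.4 201.6] [ 0.5337 -0.1465  0.078 ]
```

View pics/a.png

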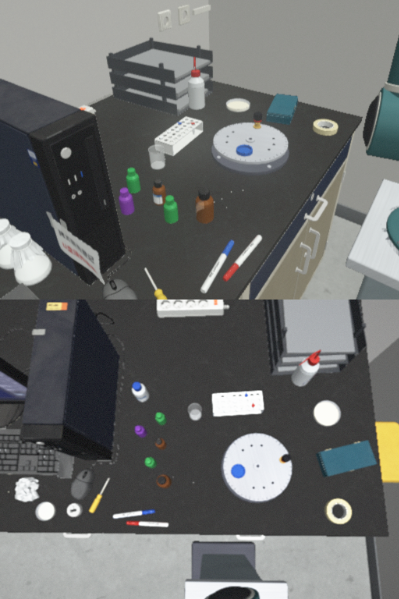

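Run:
```python
from h import *
a=cv2.imread("pics/side.png")[190:310,130:310];b=cv2.imread("pics/top.png")[130:310,160:390]
cv2.imwrite("pics/b.png",np.vstack([cv2.resize(a,(540,360)),cv2.resize(b,(540,423))])[:,:][:783])
im=cv2.imread("pics/b.png");cv2.imwrite("pics/b.png",cv2.resize(im,None,fx=.76,fy=.76))
fs=[grab_frame("side"),grab_frame("top")]
for n,p in {"small":[(203.5,245.5),(202.9,183.6)],"big":[(264.4,265),(213.4,229.5)],"green1":[(216,269.6),(190.5,207.5)],"green2":[(170.5,230.4),(205.1,151.6)],"pivot":[(318.6,179.4),(328.8,212.3)],"ring":[(329.8,151.5),(364.4,201.6)]}.items(): print(n,tri(fs,p))
```

```text
small [0.58263572 0.25403736 0.03810411]
big [0.4641837  0.22380628 0.02617687]
green1 [0.52265771 0.2857356  0.03147019]
green2 [0.67082282 0.25302242 0.0352537 ]
pivot [ 0.51116244 -0.06573241  0.04531557]
ring [ 0.53159994 -0.14849381  0.07523072]
```

View pics/b.png

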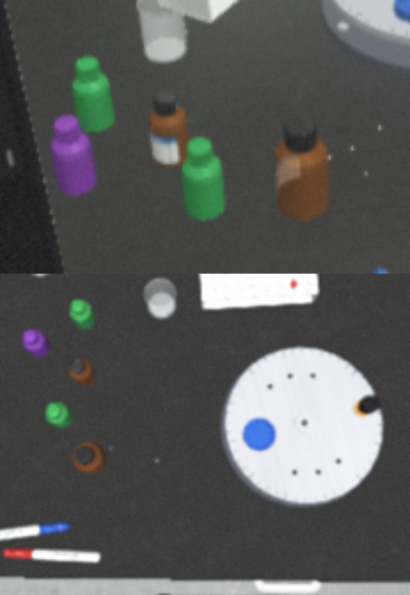

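The crop shows two amber bottles with black caps. The small labelled one is at side (203,245) / top (203,184), world about (0.584, 0.253). The large one is at side (264,265) / top (213,229), and it is clearly bigger. The green ones at side (216,270) and (170,230) and the purple one at (157,257) are look-alikes. The blue cup is at top (304,220) and the ring at top (364,202). I'll take the small amber one.

Emit:
drive_tool:
  moves:
    - [[1,0.037,-0.047,0,0,0,0],[1,0.075,-0.094,0,0,0,0],[1,0.112,-0.141,0,0,0,0],[1,0.149,-0.188,0,0,0,0],[1,0.187,-0.235,0,0,0,0]]

```text
time_s: 1.32
tcp_pos: [0.2897, -0.379, 0.25]
ee_rot: [0.0, 0.992, 0.123, 0.0]
ft_force: [0.1, 0.1, 0.0]
grip_width: 0.0881
```

Emit:
drive_tool:
  moves:
    - [[1,0.037,-0.047,0,0,0,0],[1,0.075,-0.094,0,0,0,0],[1,0.112,-0.141,0,0,0,0],[1,0.149,-0.188,0,0,0,0],[1,0.187,-0.235,0,0,0,0]]

```text
time_s: 1.95
tcp_pos: [0.4141, -0.1037, 0.2505]
ee_rot: [0.001, 0.992, 0.123, 0.001]
ft_force: [0.9, 0.3, -0.3]
grip_width: 0.088
```

Emit:
drive_tool:
  moves:
    - [[1,0.037,-0.047,0,0,0,0],[1,0.075,-0.094,0,0,0,0],[1,0.112,-0.141,0,0,0,0],[1,0.149,-0.188,0,0,0,0],[1,0.187,-0.235,0,0,0,0]]

```text
time_s: 2.58
tcp_pos: [0.5387, 0.172, 0.2508]
ee_rot: [0.001, 0.992, 0.123, 0.002]
ft_force: [0.6, -0.3, 1.1]
grip_width: 0.088
```

Run:
```python
from h import *
f=grab_frame("wrist"); s=sense(); print(s["tcp_pos"],s["q"])
print(f["fov_y"],ray(f,(0,0))[0]-s["tcp_pos"], totool(ray(f,(256,192))[0]-s["tcp_pos"],s), totool(ray(f,(256,192))[1],s))
for l,z in {"bottle_centre":.0335,"big_bottle_centre":.042}.items():
    for r in landmark_of("wrist",l)[:5]: print(l,round(r["conf"],2),np.round(r["centre"],1),np.round(at_z(f,r["centre"],z),4))
cv2.imwrite("pics/c.png",f["color"])
```

```text
[0.54115936 0.17805074 0.25059026] [0.27267929 0.06073617 1.83670374 0.00267136 1.23739408 1.59307739]
66.39259110491459 [0.06296756 0.01092886 0.13494763] [ 0.06461891  0.00459842 -0.13453055] [-2.80294246e-01  8.26549958e-04  9.59958816e-01]
bottle_centre 0.94 [148.8  60.4] [0.6249 0.3172 0.0335]
bottle_centre 0.9 [166.2 158. ] [0.5217 0.2804 0.0335]
bottle_centre 0.84 [212.9  33.6] [0.6687 0.2539 0.0335]
bottle_centre 0.74 [199.9 114.4] [0.5818 0.251  0.0335]
big_bottle_centre 0.79 [194.7 220.4] [0.4547 0.2307 0.042 ]
```

View pics/c.png

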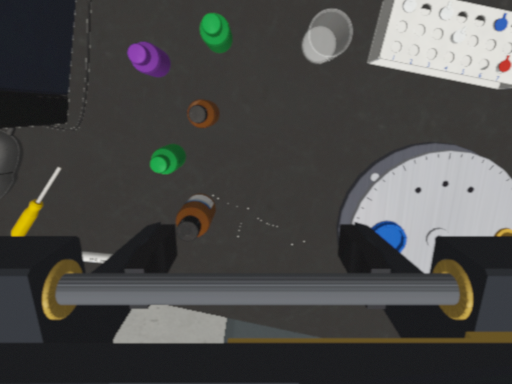

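The wrist picture shows the small amber bottle at (201,113), the big one at (195,218), and the greens and purple around them. The small one is at about (0.582, 0.252).

Emit:
drive_tool:
  moves:
    - [[0.75,0.03,-0.032,0.03,0,0,0],[0.75,0.058,-0.062,0.07,0,0,0],[0.75,0.058,-0.062,0.1,0,0,0],[0.75,0.058,-0.062,0.13,0,0,0],[0.75,0.058,-0.062,0.13,0,0,0]]

```text
time_s: 3.35
tcp_pos: [0.5771, 0.2445, 0.1172]
ee_rot: [0.002, 0.992, 0.125, -0.002]
ft_force: [-0.3, -0.4, 1.0]
grip_width: 0.0659
```

Run:
```python
from h import *
f=grab_frame("wrist"); s=sense(); print(s["tcp_pos"],s["grip_width"])
for r in landmark_of("wrist","bottle_centre")[:5]:
    X=at_z(f,r["centre"],.0335); print(round(r["conf"],2),np.round(r["centre"],1),np.round(X,4),np.round(totool(X-s["tcp_pos"],s),4))
for r in outline_of("wrist","bottle_centre")[:5]: print(r["extent"],r["conf"])
cv2.imwrite("pics/d.png",f["color"])
```

```text
[0.57860555 0.24515744 0.11935919] 0.06566694764379323
0.86 [252.2 188.9] [0.5833 0.2498 0.0335] [ 0.0057 -0.0035  0.0858]
0.84 [279.5  71.8] [0.6697 0.2519 0.0335] [0.09   0.0158 0.0858]
0.78 [170.3 109.3] [0.6262 0.3209 0.0335] [ 0.0649 -0.0619  0.0856]
0.75 [199.  249.9] [0.5221 0.2794 0.0335] [-0.0462 -0.0473  0.0858]
[144.9, 86.7, 203.4, 134.4] 0.86
[256.7, 42.6, 308.4, 92.6] 0.86
[231.3, 160.6, 275.5, 218.8] 0.78
[189.7, 218.0, 221.9, 272.1] 0.78
```

View pics/d.png

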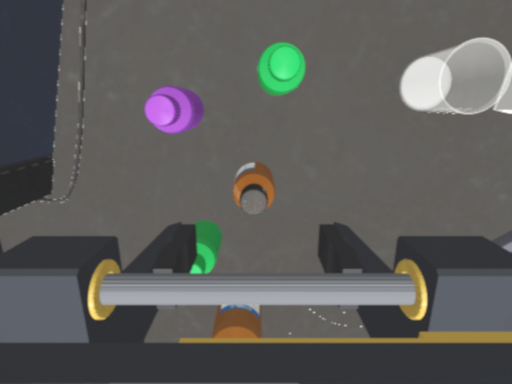

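The picture shows the small amber bottle at (253,188), midway between the fingers, with the neighbours clear of the finger path.

Emit:
drive_tool:
  moves:
    - [[0.75,0.006,-0.0045,0.01,0,0,0],[0.75,0.006,-0.0045,0.05,0,0,0],[0.75,0.006,-0.0045,0.087,0,0,0],[0.75,0.006,-0.0045,0.087,0,0,0],[0.75,0.006,-0.0045,0.087,0,0,0]]

```text
time_s: 4.12
tcp_pos: [0.5869, 0.2525, 0.0364]
ee_rot: [0.0, 0.992, 0.125, 0.003]
ft_force: [-0.1, -0.1, 0.3]
grip_width: 0.0663
```

Emit:
drive_tool:
  moves:
    - [[0.3,0,0,0,0,0,0],[0.3,0,0,0,0,0,0],[0.3,0,0,0,0,0,0],[0.3,0,0,0,0,0,0]]

```text
time_s: 4.62
tcp_pos: [0.5872, 0.2525, 0.037]
ee_rot: [0.0, 0.992, 0.125, 0.004]
ft_force: [-0.6, -0.9, 2.7]
grip_width: 0.0314
```

Emit:
drive_tool:
  moves:
    - [[0,0,0,0,0,0,0],[0,0,0,0,0,0,0],[0,0,0,-0.01,0,0,0],[0,0,0,-0.04,0,0,0],[0,0,0,-0.1,0,0,0]]

```text
time_s: 5.25
tcp_pos: [0.5838, 0.2515, 0.1348]
ee_rot: [0.001, 0.992, 0.125, 0.0]
ft_force: [0.1, 0.6, -0.8]
grip_width: 0.0313
```

Emit:
drive_tool:
  moves:
    - [[0,-0.025,0.027,-0.01,0,0,0],[0,-0.065,0.071,-0.01,0,0,0],[0,-0.105,0.115,-0.01,0,0,0],[0,-0.145,0.158,-0.01,0,0,0],[0,-0.18,0.197,-0.01,0,0,0]]

```text
time_s: 5.88
tcp_pos: [0.4569, 0.0147, 0.1457]
ee_rot: [0.001, 0.992, 0.125, 0.0]
ft_force: [0.1, -0.6, -0.3]
grip_width: 0.0316
```

Emit:
drive_tool:
  moves:
    - [[0,-0.02,0.02,0,0,0,0],[0,-0.025,0.027,0,0,0,0],[0,-0.025,0.027,0,0,0,0]]

```text
time_s: 6.25
tcp_pos: [0.4399, -0.0177, 0.1462]
ee_rot: [0.001, 0.992, 0.124, 0.001]
ft_force: [0.4, 0.8, -1.1]
grip_width: 0.0314
```

Run:
```python
from h import *
f=grab_frame("wrist"); s=sense(); print(s["tcp_pos"],s["grip_width"],s["ft_force"])
for l,z in {"bottle_centre":None,"nest_floor":.047,"pivot":.044,"ring_grip":.078}.items():
  for r in landmark_of("wrist",l)[:2]:
    zz=s["tcp_pos"][2]-.0035 if z is None else z
    X=at_z(f,r["centre"],zz); print(l,round(r["conf"],2),np.round(r["centre"],1),np.round(X,4),np.round(totool(X-s["tcp_pos"],s),4))
for r in outline_of("wrist","nest")[:2]: print(r["extent"],r["conf"])
hsv=cv2.cvtColor(f["color"],cv2.COLOR_BGR2HSV); m=cv2.inRange(hsv,(95,120,60),(125,255,255))
n,_,st,ce=cv2.connectedComponentsWithStats(m); print([(st[i].tolist(),ce[i].round(1).tolist()) for i in range(1,n) if st[i][4]>150])
cv2.imwrite("pics/e.png",f["color"])
```

```text
[ 0.44010042 -0.01730179  0.1461754 ] 0.031144863015806733 [ 1.23572614  0.28740704 -0.73605214]
bottle_centre 0.75 [253.1 254.2] [ 0.4341 -0.017   0.1427] [-0.0057 -0.0018  0.0035]
nest_floor 0.8 [260.5 129.1] [ 0.491  -0.0076  0.047 ] [0.0516 0.003  0.0993]
pivot 0.97 [343.2 128.9] [ 0.5071 -0.0712  0.044 ] [0.0515 0.0686 0.1024]
ring_grip 0.94 [481.1 131.2] [ 0.5287 -0.1527  0.078 ] [0.0522 0.1529 0.0686]
[227.8, 98.6, 291.1, 159.7] 0.87
[([231, 98, 58, 60, 2753], [259.7, 127.7])]
```

View pics/e.png

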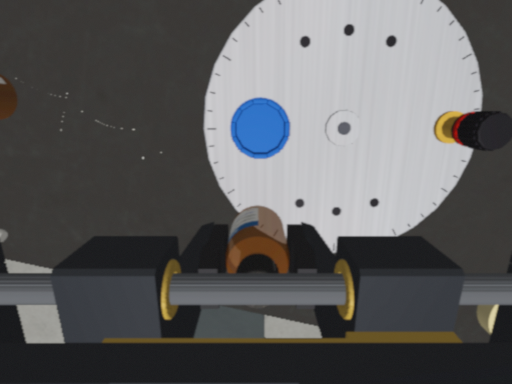

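The picture shows the bottle held upright at (255,245), the cup at (260,128), the pivot at (343,129) and the ring at (483,131). I'll hover over the cup and check from the fixed cameras.

Emit:
drive_tool:
  moves:
    - [[0,0.025,0,0,0,0,0],[0,0.058,0.0005,0.0,0,0,0],[0,0.058,0.0005,0.025,0,0,0],[0,0.058,0.0005,0.043,0,0,0],[0,0.058,0.0005,0.043,0,0,0]]

```text
time_s: 7.18
tcp_pos: [0.494, -0.0027, 0.1005]
ee_rot: [0.001, 0.992, 0.126, -0.002]
ft_force: [-0.4, 0.3, -0.8]
grip_width: 0.0315
```

```bash
cat > look.py <<'E'
from h import *
import sys
s=sense(); print(s["tcp_pos"],s["grip_width"],s["ft_force"])
out=[]
fr={}
for c in("side","top","wrist"):
    f=grab_frame(c); fr[c]=f; b=s["tcp_pos"]-[0,0,.0035]
    for l,z in {"bottle_centre":b[2],"nest_floor":.047,"nest":.044}.items():
        for r in landmark_of(c,l)[:6]:
            X=at_z(f,r["centre"],z)
            if np.linalg.norm(X-b)<.08: print(c,l,round(r["conf"],2),np.round(r["centre"],1),np.round(X,4),np.round(totool(X-s["tcp_pos"],s),4))
    hsv=cv2.cvtColor(f["color"],cv2.COLOR_BGR2HSV); m=cv2.inRange(hsv,(100,120,60),(122,255,255))
    p=proj(f,[.493,-.005,.05]).astype(int); print(c,"tcp->",p)
    x,y=max(p[0]-50,0),max(p[1]-55,0); mm=np.argwhere(m[y:y+100,x:x+100])
    print(c,"blue ext",mm.min(0)[::-1]+[x,y],mm.max(0)[::-1]+[x,y])
    out.append(cv2.resize(f["color"][y:y+80,x:x+100],(500,400),interpolation=cv2.INTER_CUBIC) if c!="wrist" else cv2.resize(f["color"],(500,375)))
cv2.imwrite(sys.argv[1],cv2.resize(np.vstack(out[:2]),None,fx=.75,fy=.75))
E
python3 look.py pics/f.png
```

```text
[ 0.49396097 -0.00274947  0.1004782 ] 0.031545766272927975 [-0.36869934  0.34069207 -0.77876686]
side bottle_centre 0.56 [316.1 173.5] [ 0.4876 -0.0088  0.097 ] [-0.0076  0.0043  0.0035]
side nest_floor 0.5 [312.9 194.3] [ 0.4895 -0.0023  0.047 ] [-0.004  -0.0016  0.0535]
side nest 0.67 [313.2 191.1] [ 0.4975 -0.0178  0.044 ] [-0.      0.0155  0.0565]
side tcp-> [312 192]
side blue ext [304 188] [322 199]
top tcp-> [304 219]
top blue ext [305 225] [311 228]
wrist bottle_centre 0.87 [253.4 255.2] [ 0.4888 -0.0031  0.097 ] [-0.0051 -0.0009  0.0035]
wrist nest_floor 0.62 [256.2 218.9] [ 0.4903 -0.0043  0.047 ] [-0.0036  0.0005  0.0535]
wrist nest 0.94 [260.  216.9] [ 0.4913 -0.0068  0.044 ] [-0.0033  0.0032  0.0565]
wrist nest 0.34 [258.6 218.2] [ 0.4901 -0.0061  0.044 ] [-0.0043  0.0022  0.0565]
wrist tcp-> [258 217]
wrist blue ext [227 186] [293 239]
```

View pics/f.png

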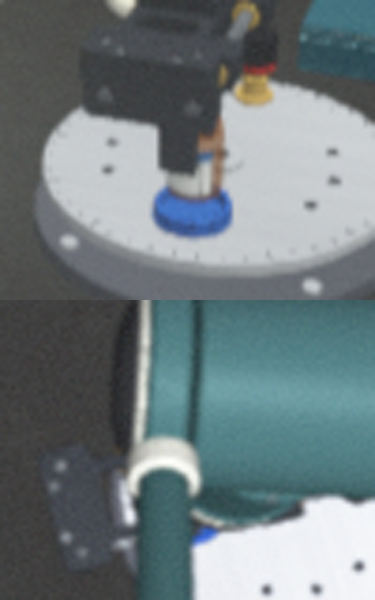

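The side crop shows the bottle's underside centred over the blue cup; in the top view the arm hides the cup. I'll lower gently with a 1 mm correction.

Emit:
drive_tool:
  moves:
    - [[0,0.001,0.0008,0.002,0,0,0],[0,0.001,0.0008,0.005,0,0,0],[0,0.001,0.0008,0.008,0,0,0],[0,0.001,0.0008,0.011,0,0,0],[0,0.001,0.0008,0.011,0,0,0]]

```text
time_s: 8.4
tcp_pos: [0.497, -0.0037, 0.0915]
ee_rot: [0.001, 0.992, 0.126, -0.0]
ft_force: [-0.5, 0.3, -0.7]
grip_width: 0.0314
```

Emit:
drive_tool:
  moves:
    - [[0,-0.002,0,0.001,0,0,0],[0,-0.002,0,0.003,0,0,0],[0,-0.002,0,0.004,0,0,0],[0,-0.002,0,0.004,0,0,0]]

```text
time_s: 8.9
tcp_pos: [0.4951, -0.0042, 0.0874]
ee_rot: [0.001, 0.992, 0.126, -0.0]
ft_force: [0.4, -0.3, -0.3]
grip_width: 0.0312
```

Emit:
drive_tool:
  moves:
    - [[0,0,0,0.001,0,0,0],[0,0,0,0.002,0,0,0],[0,0,0,0.0025,0,0,0],[0,0,0,0.0025,0,0,0]]

```text
time_s: 9.4
tcp_pos: [0.495, -0.0042, 0.0849]
ee_rot: [0.001, 0.992, 0.125, -0.0]
ft_force: [-0.4, -0.6, -0.7]
grip_width: 0.031
```

Emit:
drive_tool:
  moves:
    - [[0,0,0,0.0005,0,0,0],[0,0,0,0.001,0,0,0],[0,0,0,0.001,0,0,0]]

```text
time_s: 9.78
tcp_pos: [0.4951, -0.0042, 0.084]
ee_rot: [0.001, 0.992, 0.126, -0.0]
ft_force: [0.3, 0.1, 1.6]
grip_width: 0.0312
```

Emit:
drive_tool:
  moves:
    - [[0.5,0,0,0,0,0,0],[0.5,0,0,0,0,0,0],[0.7,0,0,0,0,0,0],[0.7,0,0,0,0,0,0],[0.7,0,0,0,0,0,0]]

```text
time_s: 10.4
tcp_pos: [0.4951, -0.0042, 0.084]
ee_rot: [0.001, 0.992, 0.126, -0.0]
ft_force: [0.8, 0.0, 0.6]
grip_width: 0.0612
```

Emit:
drive_tool:
  moves:
    - [[0.7,0,0,-0.01,0,0,0],[0.7,0,0,-0.04,0,0,0],[0.7,0,0,-0.08,0,0,0],[0.7,0,0,-0.11,0,0,0],[0.7,0,0,-0.11,0,0,0]]

```text
time_s: 11.02
tcp_pos: [0.4975, -0.004, 0.1977]
ee_rot: [0.002, 0.992, 0.125, 0.003]
ft_force: [-0.5, -0.2, 0.5]
grip_width: 0.0617
```

Emit:
drive_tool:
  moves:
    - [[0.7,-0.001,0.04,0,0,0,-10],[0.7,-0.002,0.085,0,0,0,-20],[0.7,-0.003,0.13,0,0,0,-30],[0.7,-0.005,0.175,0,0,0,-40],[0.7,-0.0065,0.213,0,0,0,-50]]

```text
time_s: 11.65
tcp_pos: [0.5435, -0.2133, 0.1971]
ee_rot: [0.002, 0.845, 0.535, 0.002]
ft_force: [0.3, 0.4, 0.3]
grip_width: 0.0616
```

Emit:
drive_tool:
  moves:
    - [[0.7,0,0,0.01,0,0,-10],[0.7,0,0,0.02,0,0,-20],[0.7,0,0,0.03,0,0,-30],[0.7,0,0,0.04,0,0,-40],[0.7,0,0,0.04,0,0,-40]]

```text
time_s: 12.28
tcp_pos: [0.5422, -0.2127, 0.1546]
ee_rot: [0.0, 0.612, 0.791, 0.0]
ft_force: [0.1, -0.5, -0.6]
grip_width: 0.0619
```

```bash
cat > look2.py <<'E'
from h import *
import sys
f=grab_frame("wrist"); s=sense(); print(s["tcp_pos"],s["ee_rot"],s["q"],s["time_s"])
print("yaw",np.degrees(R.from_quat(np.roll(s["ee_rot"],-1)).as_matrix()[:,0]@np.eye(3)[1]), R.from_quat(np.roll(s["ee_rot"],-1)).as_matrix()[:,0])
for l,z in {"bottle_centre":.0805,"nest_floor":.047,"pivot":.044,"ring_grip":.078}.items():
  for r in landmark_of("wrist",l)[:2]:
    X=at_z(f,r["centre"],z); print(l,round(r["conf"],2),np.round(r["centre"],1),np.round(X,4),np.round(totool(X-s["tcp_pos"],s),4))
cv2.imwrite(sys.argv[1],f["color"])
E
python3 look2.py pics/g.png
```

```text
[ 0.54278545 -0.21294041  0.15554454] [1.22628192e-03 6.12081166e-01 7.90793796e-01 5.61125003e-04] [-4.16862517e-01  1.66775665e-01  1.90240791e+00  5.72646858e-04
  1.06975919e+00 -6.70552517e-01] 12.325
yaw 55.46582985944534 [-0.25071029  0.96806135 -0.00125256]
pivot 0.4 [261.8 116.8] [ 0.5296 -0.1521  0.044 ] [0.0624 0.0022 0.1115]
ring_grip 0.91 [262.4 117.9] [ 0.5294 -0.1519  0.078 ] [0.0626 0.0021 0.0775]
```

View pics/g.png

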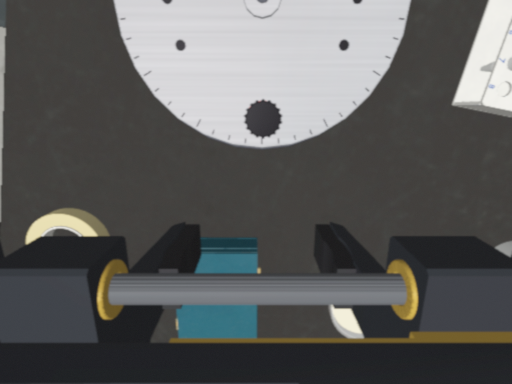

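The picture shows the ring from above at (262,118), on the jaw centre line. Next I'll go over it and down.

Emit:
drive_tool:
  moves:
    - [[0.7,0.04,0.001,0,0,0,0],[0.7,0.063,0.0015,0.02,0,0,0],[0.7,0.063,0.0015,0.055,0,0,0],[0.7,0.063,0.0015,0.0855,0,0,0],[0.7,0.063,0.0015,0.0855,0,0,0]]

```text
time_s: 13.15
tcp_pos: [0.528, -0.1515, 0.0696]
ee_rot: [0.001, 0.612, 0.791, 0.0]
ft_force: [-0.6, -1.2, -0.8]
grip_width: 0.0619
```

Emit:
drive_tool:
  moves:
    - [[0.35,0,0,0,0,0,0],[0.35,0,0,0,0,0,0],[0.35,0,0,0,0,0,0],[0.32,0,0,0,0,0,0],[0.31,0,0,0,0,0,0]]

```text
time_s: 13.78
tcp_pos: [0.5284, -0.1516, 0.0701]
ee_rot: [0.001, 0.612, 0.791, 0.0]
ft_force: [1.2, -0.4, -0.0]
grip_width: 0.0273
```

Emit:
drive_tool:
  moves:
    - [[0.29,0,0,0,0,0,0],[0.28,0,0,0,0,0,0],[0.27,0,0,0,0,0,0]]

```text
time_s: 14.15
tcp_pos: [0.529, -0.1516, 0.0702]
ee_rot: [0.001, 0.612, 0.791, 0.001]
ft_force: [2.9, 0.8, -1.0]
grip_width: 0.0238
```

Emit:
drive_tool:
  moves:
    - [[0.25,0,0.0008,0,0,0,0],[0.1,0,0.0008,0,0,0,0],[0,0,0.0008,0,0,0,0],[0,0,0.0008,0,0,0,0]]

```text
time_s: 14.65
tcp_pos: [0.5293, -0.1515, 0.0701]
ee_rot: [0.001, 0.612, 0.791, 0.0]
ft_force: [-1.8, -0.2, 2.2]
grip_width: 0.0228
```

Emit:
drive_tool:
  moves:
    - [[0,0,0,-0.003,0,0,0],[0,0,0,-0.006,0,0,0],[0,0,0,-0.009,0,0,0],[0,0,0,-0.0115,0,0,0],[0,0,0,-0.0115,0,0,0]]

```text
time_s: 15.28
tcp_pos: [0.5289, -0.1515, 0.0815]
ee_rot: [0.001, 0.612, 0.791, 0.0]
ft_force: [1.7, -2.8, -8.9]
grip_width: 0.023
```

Emit:
drive_tool:
  moves:
    - [[0,0.00015,0.0052,0,0,0,-3.5],[0,0.0006,0.01035,0,0,0,-7],[0,0.0014,0.0155,0,0,0,-10.5],[0,0.0025,0.02055,0,0,0,-14],[0,0.0039,0.02555,0,0,0,-17.5]]

```text
time_s: 15.9
tcp_pos: [0.5525, -0.1417, 0.0814]
ee_rot: [0.001, 0.483, 0.875, -0.0]
ft_force: [1.2, -4.2, -8.8]
grip_width: 0.0231
```

Emit:
drive_tool:
  moves:
    - [[0,0.0002,0.0059,0,0,0,-4],[0,0.0008,0.0118,0,0,0,-8],[0,0.0008,0.0118,0.002,0,0,-8],[0,0.0008,0.0118,0.0035,0,0,-8],[0,0.0008,0.0118,0.0035,0,0,-8]]

```text
time_s: 16.52
tcp_pos: [0.5623, -0.1347, 0.0779]
ee_rot: [0.001, 0.421, 0.907, -0.0]
ft_force: [3.4, -2.2, -7.7]
grip_width: 0.0227
```

Emit:
drive_tool:
  moves:
    - [[0.32,0,0,0,0,0,0],[0.32,0,0,0,0,0,0],[0.32,0,0,0,0,0,0]]

```text
time_s: 16.9
tcp_pos: [0.5625, -0.1347, 0.0787]
ee_rot: [0.001, 0.421, 0.907, -0.0]
ft_force: [0.5, -0.5, -0.2]
grip_width: 0.0284
```

Emit:
drive_tool:
  moves:
    - [[0.32,0,0.0015,0.003,0,0,0],[0.32,0.0001,0.0045,0.005,0,0,-2],[0.32,0.0003,0.0075,0.005,0,0,-4],[0.32,0.0006,0.0105,0.005,0,0,-6],[0.32,0.0009,0.013,0.005,0,0,-8]]

```text
time_s: 17.52
tcp_pos: [0.5702, -0.1271, 0.0736]
ee_rot: [-0.0, 0.356, 0.935, -0.002]
ft_force: [-6.7, -5.7, 5.2]
grip_width: 0.0283
```

Emit:
drive_tool:
  moves:
    - [[0.32,0,0,-0.0005,0,0,0],[0.32,0,0.0008,-0.0008,0,0,-0.6],[0.32,0,0.0016,-0.0008,0,0,-1.2]]

```text
time_s: 17.9
tcp_pos: [0.5707, -0.1261, 0.0741]
ee_rot: [-0.001, 0.345, 0.938, -0.003]
ft_force: [-3.5, -3.2, 0.3]
grip_width: 0.0285
```

Emit:
drive_tool:
  moves:
    - [[0.32,0,0.001,0,0,0,-0.5],[0.32,0,0.0018,0,0,0,-1],[0.32,0,0.0026,0,0,0,-1.5],[0.32,0,0.0032,0,0,0,-2]]

```text
time_s: 18.4
tcp_pos: [0.5721, -0.1243, 0.074]
ee_rot: [-0.001, 0.328, 0.945, -0.003]
ft_force: [-3.8, -4.7, 2.2]
grip_width: 0.0287
```

Emit:
drive_tool:
  moves:
    - [[0.32,0,0.001,0,0,0,-0.5],[0.32,0,0.0018,0,0,0,-1],[0.32,0,0.0026,0,0,0,-1.5],[0.32,0,0.0032,0,0,0,-2]]

```text
time_s: 18.9
tcp_pos: [0.5747, -0.1213, 0.0741]
ee_rot: [-0.001, 0.312, 0.95, -0.003]
ft_force: [-0.1, 0.5, 0.4]
grip_width: 0.0281
```

Emit:
drive_tool:
  moves:
    - [[0.32,0,0.0005,0,0,0,-0.3],[0.32,0,0.001,0,0,0,-0.6],[0.32,0,0.0015,0,0,0,-0.9]]

```text
time_s: 19.27
tcp_pos: [0.5757, -0.1199, 0.0741]
ee_rot: [-0.001, 0.304, 0.953, -0.003]
ft_force: [-0.1, -0.5, -0.7]
grip_width: 0.0282
```

Emit:
drive_tool:
  moves:
    - [[0.32,0,0.0005,0,0,0,-0.3],[0.32,0,0.001,0,0,0,-0.6],[0.32,0,0.0015,0,0,0,-0.9]]

```text
time_s: 19.65
tcp_pos: [0.5765, -0.1188, 0.0741]
ee_rot: [-0.001, 0.296, 0.955, -0.003]
ft_force: [0.1, -1.7, -0.1]
grip_width: 0.0282
```

Emit:
drive_tool:
  moves:
    - [[0.32,0,0.0005,0,0,0,-0.3],[0.32,0,0.001,0,0,0,-0.6],[0.32,0,0.0012,0,0,0,-0.7]]

```text
time_s: 20.02
tcp_pos: [0.5772, -0.1179, 0.0741]
ee_rot: [-0.001, 0.29, 0.957, -0.003]
ft_force: [-1.4, -2.3, 0.1]
grip_width: 0.0282
```

Emit:
drive_tool:
  moves:
    - [[0.32,0,0.0004,0,0,0,-0.2],[0.32,0,0.0008,0,0,0,-0.4],[0.32,0,0.001,0,0,0,-0.6]]

```text
time_s: 20.4
tcp_pos: [0.5777, -0.1171, 0.0741]
ee_rot: [-0.001, 0.285, 0.958, -0.003]
ft_force: [-1.5, -2.0, 0.1]
grip_width: 0.0283
```

Emit:
drive_tool:
  moves:
    - [[0.32,0,0.0004,0,0,0,-0.2],[0.32,0,0.0008,0,0,0,-0.4],[0.32,0,0.001,0,0,0,-0.6]]

```text
time_s: 20.78
tcp_pos: [0.5778, -0.1167, 0.0741]
ee_rot: [-0.001, 0.28, 0.96, -0.003]
ft_force: [-3.4, -4.2, 2.0]
grip_width: 0.0283
```

Emit:
drive_tool:
  moves:
    - [[0.32,0,0.0005,0,0,0,0],[0.32,0,0.001,0,0,0,0]]

```text
time_s: 21.02
tcp_pos: [0.5779, -0.1166, 0.074]
ee_rot: [-0.002, 0.28, 0.96, -0.004]
ft_force: [-4.0, -5.6, 2.1]
grip_width: 0.0281
```

Emit:
drive_tool:
  moves:
    - [[0.32,0,0.001,0,0,0,0],[0.32,0,0.0016,0,0,0,0],[0.32,0,0.0018,0,0,0,0]]

```text
time_s: 21.4
tcp_pos: [0.5781, -0.1164, 0.0741]
ee_rot: [-0.002, 0.279, 0.96, -0.005]
ft_force: [-4.1, -8.0, 2.5]
grip_width: 0.0285
```

Emit:
drive_tool:
  moves:
    - [[0.32,0,-0.001,0,0,0,0],[0.5,0,-0.0022,0,0,0,0],[0.7,0,-0.0022,0,0,0,0],[0.7,0,-0.0022,0,0,0,0]]

```text
time_s: 21.9
tcp_pos: [0.5771, -0.1179, 0.0741]
ee_rot: [-0.002, 0.279, 0.96, -0.005]
ft_force: [0.1, 0.2, -0.2]
grip_width: 0.0564
```

Emit:
drive_tool:
  moves:
    - [[0.7,0,0,-0.02,0,0,0],[0.7,0,0,-0.06,0,0,0],[0.7,-0.05,0,-0.1,0,0,0],[0.7,-0.1,0,-0.12,0,0,0],[0.7,-0.1,0,-0.12,0,0,0]]

```text
time_s: 22.52
tcp_pos: [0.6667, -0.1727, 0.1987]
ee_rot: [0.002, 0.28, 0.96, -0.005]
ft_force: [-0.5, 0.2, 0.7]
grip_width: 0.0618
```

Run:
```python
from h import *
P=np.array([.5071,-.0712]); f=grab_frame("side"); g=grab_frame("top"); s=sense(); print(s["tcp_pos"],s["time_s"])
for c,fr in(("side",f),("top",g)):
  for l,z in {"bottle_centre":.0805,"nest_floor":.047,"pivot":.044,"ring_grip":.078}.items():
    for r in landmark_of(c,l)[:6]:
      X=at_z(fr,r["centre"],z)
      if np.hypot(*(X[:2]-P))<.11: print(c,l,round(r["conf"],2),np.round(r["centre"],1),np.round(X,4))
for th in(.64,.7,.74):
  a=np.radians(-74.75)+th; X=P+.085*np.array([np.cos(a),np.sin(a)])
  print(th,X,[proj(f,[*X,z]).round(1) for z in(.064,.092,.0715,.0995)])
cv2.imwrite("pics/side2.png",f["color"])
a=f["color"][110:220,270:400]; b=cv2.imread("pics/side.png")[110:220,270:400]
cv2.imwrite("pics/i.png",cv2.resize(np.hstack([b,a]),None,fx=3,fy=3,interpolation=cv2.INTER_CUBIC))
```

```text
[ 0.66230122 -0.17047854  0.19472474] 22.625
side bottle_centre 0.94 [335.9 182. ] [ 0.4482 -0.0255  0.0805]
side nest_floor 0.48 [333.  192.7] [ 0.4561 -0.0319  0.047 ]
side pivot 0.61 [316.3 177.7] [ 0.5202 -0.0714  0.044 ]
side pivot 0.41 [334.2 179.6] [ 0.4817 -0.0865  0.044 ]
side ring_grip 0.65 [303.4 150. ] [ 0.5836 -0.1172  0.078 ]
top bottle_centre 0.61 [315.3 235.3] [ 0.4513 -0.0259  0.0805]
top nest_floor 0.5 [313.3 240.5] [ 0.4408 -0.0253  0.047 ]
top pivot 0.79 [330.  213.2] [ 0.5092 -0.0688  0.044 ]
top ring_grip 0.52 [348.5 182.2] [ 0.5816 -0.1101  0.078 ]
0.64 [ 0.57400714 -0.12362552] [array([308. , 155.1]), array([308.4, 144.8]), array([308.1, 152.4]), array([308.5, 142. ])]
0.7 [ 0.57703039 -0.11951916] [array([306.1, 155.4]), array([306.4, 145.1]), array([306.2, 152.7]), array([306.5, 142.3])]
0.74 [ 0.5789067  -0.11668404] [array([304.8, 155.7]), array([305.1, 145.4]), array([304.9, 153. ]), array([305.2, 142.6])]
```

View pics/i.png

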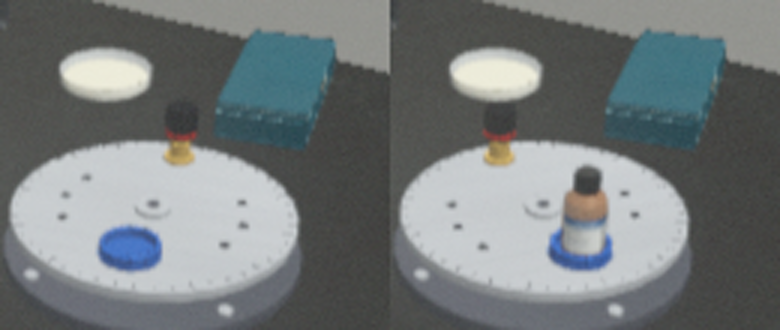

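The crop shows before (left) and after (right). The bottle stands upright in the blue cup at about (585,225). The ring's height over its brass foot looks the same in both, about 64 px. I'll put a number on that, then hand in.

Run:
```python
from h import *
for n,c in(("side",330),("side2",306.3)):
    im=cv2.imread(f"pics/{n}.png").astype(np.float32)
    p=np.mean([cv2.resize(cv2.remap(im,np.full((80*8,1),c+d,np.float32),(120+np.arange(640)/8).astype(np.float32)[:,None],1),(1,640)) for d in(-1.5,0,1.5)],0).reshape(-1,3)
    b=p[:,2]; red=p[:,2]-p[:,1]; sat=p[:,2]-p[:,0]; rows=120+np.arange(640)/8
    sel=(rows>138)&(rows<170)
    w=np.clip(red,0,None)*sel*(p[:,1]<60); blk=(b<60)&sel; br=(sat>60)&sel
    print(n,"red centroid",(w*rows).sum()/w.sum(),"black",rows[blk].min(),rows[blk].max(),"warm",rows[br].min(),rows[br].max())
```

```text
side red centroid 153.4373948337134 black 147.375 153.0 warm 155.0 163.875<stdin>:8: RuntimeWarning: invalid value encountered in scalar divide
Traceback (most recent call last):
ValueError: zero-size array to reduction operation minimum which has no identity
```

Run:
```python
from h import *
for n,c in(("side",330),("side2",306)):
    im=cv2.imread(f"pics/{n}.png").astype(int)
    print(n); print([(r,im[r,c-1:c+2].mean(0).astype(int).tolist()) for r in range(140,168)])
    print("row148",[(x,int(im[147:150,x].mean())) for x in range(c-8,c+9)])
```

```text
side
[(140, [75, 78, 76]), (141, [76, 77, 77]), (142, [73, 75, 73]), (143, [69, 71, 68]), (144, [66, 65, 64]), (145, [66, 64, 62]), (146, [67, 66, 63]), (147, [62, 61, 61]), (148, [58, 58, 57]), (149, [60, 59, 57]), (150, [59, 59, 58]), (151, [60, 61, 58]), (152, [59, 59, 57]), (153, [58, 60, 59]), (154, [60, 60, 78]), (155, [61, 63, 127]), (156, [65, 73, 136]), (157, [80, 121, 145]), (158, [89, 144, 167]), (159, [86, 137, 160]), (160, [87, 138, 162]), (161, [87, 140, 164]), (162, [95, 154, 179]), (163, [100, 163, 190]), (164, [123, 166, 186]), (165, [176, 186, 190]), (166, [205, 203, 199]), (167, [208, 205, 201])]
row148 [(322, 79), (323, 81), (324, 77), (325, 64), (326, 59), (327, 57), (328, 58), (329, 58), (330, 57), (331, 62), (332, 61), (333, 59), (334, 58), (335, 59), (336, 72), (337, 76), (338, 76)]
side2
[(140, [187, 202, 201]), (141, [188, 200, 200]), (142, [176, 185, 184]), (143, [138, 144, 142]), (144, [82, 84, 83]), (145, [67, 68, 67]), (146, [68, 69, 67]), (147, [68, 68, 67]), (148, [64, 64, 64]), (149, [61, 62, 62]), (150, [63, 63, 63]), (151, [62, 63, 62]), (152, [62, 62, 63]), (153, [63, 63, 62]), (154, [61, 63, 74]), (155, [64, 65, 126]), (156, [64, 71, 138]), (157, [75, 107, 132]), (158, [87, 135, 158]), (159, [86, 138, 161]), (160, [86, 136, 158]), (161, [88, 137, 160]), (162, [92, 146, 170]), (163, [100, 161, 187]), (164, [112, 163, 187]), (165, [170, 181, 186]), (166, [204, 203, 199]), (167, [208, 204, 200])]
row148 [(298, 79), (299, 80), (300, 80), (301, 71), (302, 63), (303, 65), (304, 62), (305, 63), (306, 65), (307, 65), (308, 64), (309, 63), (310, 64), (311, 66), (312, 75), (313, 79), (314, 80)]
```

The two profiles agree to about 0.2 px (less than 0.6 mm of ring height), so the pin is fully home.

```bash
python3 -c "
from bench import *
print(hand_in())"
```

```text
the job is handed in; nothing more can be done
None
```

The small amber bottle is in the blue cup and the table is locked in its next notch. I handed the job in at about 22.6 s of the 64 s allowed; no verdict is reported.

- **Bottle:** I picked the labelled amber bottle, not the larger one or the green and purple look-alikes, and set it down with about 1.6 N of contact. I released it while the table was still locked.
- **Table:** I raised the ring 11.4 mm (about 9 N), swung the table to about 0.45 rad and let the ring go. I then pushed it in small force-checked steps. The force fell to zero at about 0.64 rad and then rose to 9 N with no further motion at about 0.71 rad, so I backed off.
- **Forces:** The highest sideways push I read was about 9 N. It was read only at the end of each step, so a brief peak could have been higher.
- **Last checks:** In the side picture the ring's height above its brass foot matches the first locked state to about 0.2 px (under 0.6 mm), so the pin is home. The bottle stands upright in the cup and the gripper is clear.
- **Disagreements:** The cameras differed by 4 to 6 mm on the pivot, so I used the wrist-camera values, which fitted the grasp and the cup. After the turn, the side and top cameras still put the cup's centre 10 to 15 mm apart with the bottle partly hiding it. The bottle's seating therefore rests on the picture, not a measured distance.
- **Larger bottle:** I did not measure its position again at the end, but no move went near it.

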